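# Lock up the clave rack

### The arm

A 7-joint arm with a two-finger parallel gripper is mounted at the origin on the work surface. World frame = base frame: x ahead of the robot, y to its left, z up, the work surface at z = 0. Lengths are in m, angles in rad, forces in N, time in s.
With the tool pointing down it reaches from about 0.4 to 0.85 m from the base axis. Payload 4.5 kg.
Tool frame: the origin (TCP) lies midway between the tips of the shut fingers; the grasp point (between the pads) lies 19 mm behind it; z points along the fingers, y is the direction in which the jaws open and shut (so a half turn about z gives the same grasp; the last joint's range is limited). The gripper opens to 88 mm and grips with 3 to 60 N. Pads are 18 mm wide; open, the fingers measure 123 mm over their backs; the gripper's body (75 mm by 187 mm) begins 45 mm behind the grasp point.
Start: joints at [1.366, 0.689, -0.195, 1.565, 0.157, 0.902, -0.215], TCP at [0.148, -0.607, 0.239] pointing down, gripper open.
Joint ranges: [-3.01, 3.01], [-0.46, 2.08], [-1.47, 1.51], [0.13, 2.56], [-1, 4.14], [0.04, 2.09], [-2.66, 2.66]. Speed limits (rad/s): [2.57, 2.57, 3.14, 3.14, 3.14, 3.14, 3.14].

### API

Orientations are given as a unit quaternion [x, y, z, w].
In Python, from plant import r, viewer gives the robot as it stands.
- The arm moves only by the tool play_rows, never from a script. Its argument "commands" is a list of rows, each an object with "delta_rot": the turn, a rotation vector about the tool's x, y, z normalised to -1 to 1, where 1 is pi rad, a list of three; "travel": the shift along the tool's x, y, z normalised to -1 to 1, where 1 is 15 cm, a list of three; "gripper": the opening, from -1 (shut) to 1 (fully open). In form: [{"delta_rot": [wx, wy, wz], "travel": [x, y, z], "gripper": gripper}, ...]. A call has 1 to 12 rows; each row is the pose to reach, as a shift and turn from the pose commanded when the call began, along the tool's axes at that moment, turning the shorter way round; what a row does not reach only later rows make up. A row lasts 1/8 s, in which the tool goes at most 62.5 mm and 10.7 degrees, less where a joint would pass 70% of its speed; a pose out of reach is approached as far as the arm can. A call with a number of a shift or a turn outside -1 to 1 is refused whole. A call with a gripper value outside its range is refused whole. The fingers move at their own pace and stop on an object; "force" is the grip in N (left out, the last holds). Time passes only in rows, so rows that repeat a pose let the fingers close. It gives the time, the measured TCP pose, the force and the opening at its end, in the units of the state.
- r.get_state(): the state, without advancing time (a new reading comes with each control period).
- viewer.snapshot(name): name is "scene" or "top"; returns a dict with "color" (384x512x3 uint8, red, green, blue), "z_map" (384x512 float32, m along the optical axis (not along the pixel's ray), 0 where there is no reading), "fx", "fy", "cx", "cy" (pixels), "origin" and "attitude" of the camera in the world. Camera axes: x right, y up, looking along -z (the intrinsics and any distortion apply to the point x, -y, -z); pixel columns grow to the right and rows downward; lengths in m; the calibration is good to about 2 mm. A picture is of the moment at which its call begins.
- r.finish_job(): hands the job in, once; it reports no verdict.
Trained networks look in the newest picture that a camera, given by its name, has taken for a name from the list of things; names that differ only in an ending like _2 or _b are one class to them, and where a whole thing is asked for, a point or a joint stands for the part that bears it (a point fixed in the world has none). Each returns a list of dicts, best first, with "conf" (0 to 1); they miss things now and then, are a little off and sometimes report something else, mostly with a low value. They report only what shows in the picture. A call takes as long as a camera call.
- viewer.outline_of(camera, label): "pixels" (384x512 bool, what is visible of it) and "at" ([column, row] in pixels, amid what is visible of it).
- viewer.pinpoint(camera, label): "at" ([column, row] in pixels: a listed point, or the origin of a listed thing).
The state is a dict: "clock": time; "q": joint angles; "qd": joint speeds; "joint_torque": joint torques, N m; "tool_pos": TCP position; "eef_rot": TCP orientation; "contact_force": force on the tool from outside, world axes, zero at the start; "moment": the same for the moment, N m; "opening": opening from 0.0 (shut) to 1.0 (fully open).
Only numpy, scipy, OpenCV 4.12 (cv2) and the standard library are available. Lean on these libraries where they do the work, as an engineer would, in place of code of your own. Each camera call takes 0.05 s, during which the arm holds its last target. There are 200 camera calls.

### The job

Lock the claves in their rack: swing the yellow keeper bar over and down until its spring catch snaps in and holds it fully shut, pressing firmly but not forcing it. Then set the lock on the console by pressing the blue key, the yellow key and the green key all the way down, one at a time and in that order; do not press the red key, and leave the claves and everything else on the counter where they are.

Things in the scene. Friction and masses are not known exactly. Their poses are not given: they have to be found in the camera images.
- rack: wooden clave rack fixed to the counter, board 200 x 280 x 16 mm (x, y, z); origin at the centre of its underside. Four claves lie along its x under the keeper bar. Keeper hinge near its +y end (y 105, z 50 mm; ears 62 mm high); catch post with brass spring bolt near its -y end (y -108 to -137, 80 to 84 mm high, 38 mm wide; bolt tip at y -89)
- keeper (a joint): angle of the yellow keeper bar (22 mm wide, 8 mm thick, 200 mm hinge to nose). 0 = level, mid-plane 50 mm up; grows opening; 1.57 upright; starts leaning back past upright. Stiff hinge: stays where left. Below 0.11 the bolt and a sprung buffer resist (5 to 15 N at the pad). The catch is set 0 to 4 mm low: the bolt snaps anywhere in 0.01 to -0.02; solid stop -0.035. Not snapped, it springs back up
- keeper_hinge (a point): point on the keeper's hinge axis (the axis is the rack's x), in the middle of the bar's thickness. Its axes turn with the bar: -y points along the bar to the nose, z is the normal of its outer face (up when shut)
- keeper_pad (a point): centre of the push pad (40 mm in x by 44 mm along the bar, black rubber facing) on the bar's outer face, 160 mm from the hinge axis; axes as keeper_hinge
- bolt (a joint): travel of the brass spring bolt on the catch post: 0 = out (also when it has snapped over the nose), up to 0.012 m pushed back; sloped on top
- console: grey lock console fixed to the counter, 136 x 136 x 30 mm, origin at the centre of its underside, four round keys 26 mm across at 56 mm spacing in a square; which colour is where varies
- key_blue_top (a point): centre of the top of the blue key, 48 mm above the counter, z up
- key_blue (a joint): travel of the blue key: 0 = up, 0.006 m = fully down (about 4 N); springs back
- key_yellow_top (a point): centre of the top of the yellow key, 48 mm above the counter, z up
- key_yellow (a joint): travel of the yellow key: 0 = up, 0.006 m = fully down (about 4 N); springs back
- key_green_top (a point): centre of the top of the green key, 48 mm above the counter, z up
- key_green (a joint): travel of the green key: 0 = up, 0.006 m = fully down (about 4 N); springs back
- key_red_top (a point): centre of the top of the red key, 48 mm above the counter, z up (the release key: leave it alone)
- key_red (a joint): travel of the red key: 0 = up, 0.006 m = fully down (about 4 N); springs back
- clave0: dark wooden clave, loose, rod 24 mm across, 180 mm long, lying along the rack's x between ribs; origin under its middle at the start
- clave1: dark wooden clave, loose, rod 24 mm across, 180 mm long, lying along the rack's x between ribs; origin under its middle at the start
- clave2: light wooden clave, loose, rod 24 mm across, 180 mm long, lying along the rack's x between ribs; origin under its middle at the start
- clave3: light wooden clave, loose, rod 24 mm across, 180 mm long, lying along the rack's x between ribs; origin under its middle at the start
- cowbell: steel cowbell standing loose on its mouth, 68 mm across, 117 mm high; origin under its centre
- tambourine: headed tambourine lying flat, loose, 170 mm across, 45 mm high; origin under its centre
- woodblock: wood block instrument, loose, 50 x 150 x 45 mm; origin under its centre
- pad: round practice pad, loose, 220 mm across, 32 mm high; origin under its centre
- tin: open aluminium tin, loose, 68 mm across, 30 mm high; origin under its centre
- polish: amber polish bottle, loose, 56 mm across, 130 mm high; origin under its centre

How it is judged:
By the outcome, as a careful person would: the job done as asked, in the order asked, and still so for the second after the job is handed in, with the robot touching nothing.
It also fails if it takes over 58 s, if anything falls off the work surface, if the arm or the gripper's body presses on something with over 40 N, if the wrist force passes 120 N, or if a joint passes its speed limit or range.

## Working session

There is one attempt and no reset: what is moved stays moved. The work goes in short steps, Python scripts to look and compute and a tool call to move; the robot and the scene stay as the last step left them, time stands still between calls to the robot, and variables do not carry over. Pictures are saved under pics/ and viewed, about 8 in all and at most 12, crops included, and the job is handed in when it is done.

Besides the shell and the picture viewer there is one more tool, called after "Request:" as name([rows], argument=value, ...), one row to a line, values as JSON. play_rows: Moves the arm, as the interface text tells. Its arguments: {"type":"object","properties":{"commands":{"type":"array","items":{"type":"object","properties":{"delta_rot":{"type":"array","items":{"type":"number","minimum":-1,"maximum":1}},"travel":{"type":"array","items":{"type":"number","minimum":-1,"maximum":1}},"gripper":{"type":"number"}}}},"force":{"type":"number"}},"required":["commands"]}

```bash
mkdir -p pics
cat > h.py <<'E'
import numpy as np,cv2
from scipy.spatial.transform import Rotation as R
from plant import r,viewer
def rot(a):
    a=np.array(a,float)
    return a if a.shape==(3,3) else R.from_quat(a).as_matrix()
def pt(s,c,rw,z=None):
    """world point from pixel; z: intersect with height"""
    d=np.array([(c-s['cx'])/s['fx'],-(rw-s['cy'])/s['fy'],-1.])
    M=rot(s['attitude']);o=np.array(s['origin'])
    w=M@d
    if z is not None: return o+w*(z-o[2])/w[2]
    i,j=int(round(rw)),int(round(c))
    p=s['z_map'][max(i-1,0):i+2,max(j-1,0):j+2];p=p[p>0]
    return o+w*np.median(p) if len(p) else None
def save(s,n): cv2.imwrite('pics/'+n,cv2.cvtColor(s['color'],cv2.COLOR_RGB2BGR))
E
python3 - <<'E'
from h import *
np.set_printoptions(precision=4,suppress=True)
st=r.get_state();print(st['tool_pos'],st['eef_rot'],st['contact_force'])
for cam in ('top','scene'):
    s=viewer.snapshot(cam);save(s,cam+'0.png');print(cam,s['origin'],s['attitude'],{k:s[k] for k in s if k not in('color','z_map','origin','attitude')})
    for l in ['rack','keeper_hinge','keeper_pad','console','key_blue_top','key_yellow_top','key_green_top','key_red_top']:
        for d in viewer.pinpoint(cam,l)[:2]:
            print(l,round(d['conf'],2),d['at'],pt(s,*d['at']), pt(s,*d['at'],z=.048) if 'key_' in l else '')
E
```

```text
[ 0.1476 -0.6066  0.2379] [ 0.9929  0.1191 -0.0002 -0.0009] [-0.0956 -0.7183 -0.1099]
top [ 0.2559 -0.0327  1.5446] [ 0.0767 -0.075  -0.6802  0.7252] {'fx': 457.89689540130684, 'fy': 457.89689540130684, 'cx': 262.22441625148895, 'cy': 193.82567569290853}
rack 0.8 [219.1, 203.6] [0.5454 0.1256 0.0182] 
keeper_hinge 0.73 [380.7, 176.5] [ 0.6574 -0.4045  0.0855] 
keeper_hinge 0.3 [324.4, 213.1] [ 0.529  -0.2277  0.0543] 
keeper_pad 0.66 [173.1, 196.3] [0.5181 0.2398 0.2311] 
keeper_pad 0.59 [232.5, 201.7] [0.5504 0.0791 0.0407] 
console 0.98 [332.1, 209.9] [ 0.5462 -0.2564  0.0294] 
key_blue_top 0.53 [324.4, 213.5] [ 0.5279 -0.2279  0.0532] [ 0.5288 -0.2286  0.048 ]
key_yellow_top 0.58 [342.6, 205.0] [ 0.5612 -0.2879  0.0493] [ 0.5614 -0.2881  0.048 ]
key_green_top 0.57 [325.2, 195.7] [ 0.5888 -0.2288  0.0505] [ 0.5894 -0.2292  0.048 ]
key_green_top 0.51 [334.6, 213.5] [ 0.5325 -0.2636  0.0398] [ 0.531  -0.2624  0.048 ]
key_red_top 0.52 [340.6, 218.6] [ 0.5146 -0.2821  0.0512] [ 0.5152 -0.2827  0.048 ]
scene [ 1.2674 -0.7864  1.1254] [0.3489 0.1364 0.3181 0.8709] {'fx': 365.60427712634845, 'fy': 365.60427712634845, 'cx': 259.58716455610306, 'cy': 190.0343349612705}
rack 0.64 [273.8, 176.4] [0.5633 0.1061 0.0325] 
keeper_hinge 0.55 [285.2, 154.1] [0.5387 0.2158 0.0725] 
keeper_pad 0.58 [289.4, 126.5] [0.5365 0.2397 0.2067] 
console 0.95 [213.5, 230.0] [ 0.5692 -0.2635  0.0293] 
console 0.33 [215.3, 215.0] [ 0.5379 -0.2195  0.0531] 
key_blue_top 0.52 [214.7, 211.9] [ 0.5087 -0.1974  0.0297] [ 0.5214 -0.2072  0.048 ]
key_yellow_top 0.61 [204.5, 233.9] [ 0.5647 -0.3038  0.0421] [ 0.5685 -0.3064  0.048 ]
key_green_top 0.58 [278.0, 165.5] [0.5348 0.1708 0.034 ] [0.5442 0.1585 0.048 ]
key_green_top 0.49 [284.9, 157.3] [0.5399 0.2129 0.0565] [0.5341 0.2209 0.048 ]
key_red_top 0.53 [197.8, 215.9] [ 0.4505 -0.2396 -0.0005] [ 0.4857 -0.2632  0.048 ]
```

Run:
```python
import cv2
for n in('top0','scene0'):
    im=cv2.imread(f'pics/{n}.png')
    im=im[120:290,130:410] if n=='top0' else im[70:290,150:370]
    s=800/im.shape[1] if n=='top0' else 600/im.shape[0]
    cv2.imwrite(f'pics/{n}c.png',cv2.resize(im,None,fx=min(s,600/im.shape[0]),fy=min(s,600/im.shape[0]),interpolation=cv2.INTER_CUBIC))
```

```text
(no output)
```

View pics/top0c.png

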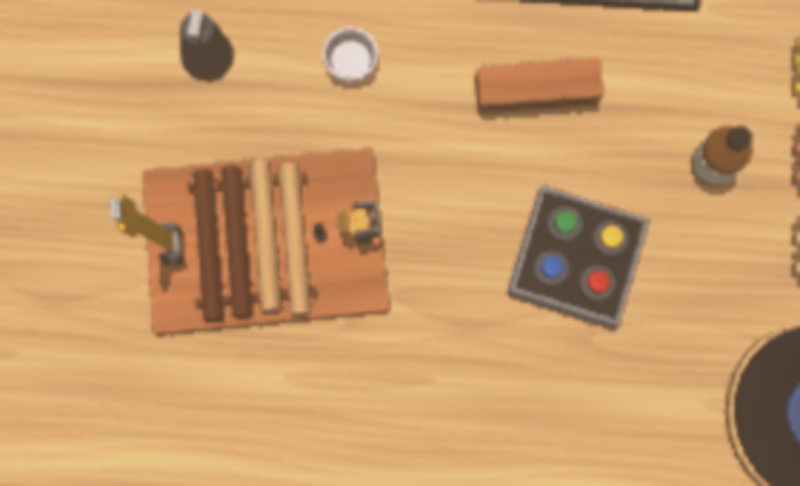

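View pics/scene0c.png

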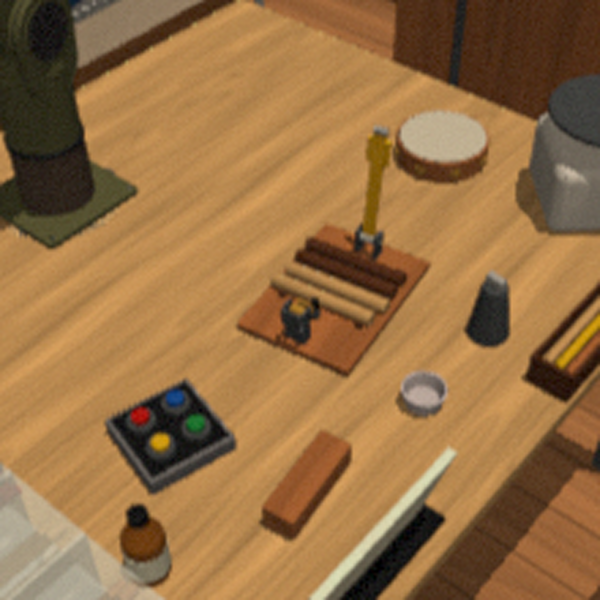

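The top view shows the rack with its hinge on the left (+y) side and the bar leaning back. The catch is on the right, near crop (360,220). In the crop the keys are green (566,222), yellow (612,237), blue (552,266) and red (598,281). Next I'll fit these more precisely.

Run:
```python
from h import *
np.set_printoptions(precision=4,suppress=True)
S={c:viewer.snapshot(c) for c in('top','scene')}
# rack
for c in S:
    s=S[c]
    m=viewer.outline_of(c,'rack')[0]['pixels'];v,u=np.nonzero(m)
    P=np.array([pt(s,a,b) if s['z_map'][b,a]>0 else [9,9,9] for a,b in zip(u,v)])
    P=P[abs(P[:,2]-.016)<.008] if c=='top' else P[abs(P[:,2]-.016)<.010]
    rc=cv2.minAreaRect((P[:,:2]*1000).astype(np.float32));print(c,'rack',rc,len(P),np.median(P[:,2]))
# keys
K={}
for c in S:
    s=S[c];hsv=cv2.cvtColor(s['color'],cv2.COLOR_RGB2HSV).astype(int)
    x0,x1,y0,y1=(305,360,180,240) if c=='top' else (185,240,205,250)
    sub=hsv[y0:y1,x0:x1]
    for n,(a,b) in dict(blue=(100,130),yellow=(20,32),green=(45,85),red=(170,185)).items():
        h=sub[...,0].copy(); 
        if n=='red': h[h<8]+=180
        m=(h>=a)&(h<=b)&(sub[...,1]>110)&(sub[...,2]>60)
        N,L,st,ce=cv2.connectedComponentsWithStats(m.astype(np.uint8))
        # component nearest the console centre among those big enough
        best=[k for k in range(1,N) if 8<st[k,4]<150]
        for k in best:
            p=pt(s,ce[k][0]+x0,ce[k][1]+y0,z=.0475);print(c,n,st[k,4],ce[k]+[x0,y0],p)
# bar: yellow points above z .06
for c in S:
    s=S[c];hsv=cv2.cvtColor(s['color'],cv2.COLOR_RGB2HSV).astype(int)
    m=(hsv[...,0]>=20)&(hsv[...,0]<=32)&(hsv[...,1]>140)
    Q=[]
    for b,a in zip(*np.nonzero(m)):
        p=pt(s,a,b)
        if p is not None and p[2]>.06 and abs(p[0]-.53)<.09 and 0.1<p[1]<.32: Q.append(p)
    Q=np.array(Q);print(c,'bar',len(Q)); 
    if len(Q)>5:
        Q=Q[np.argsort(Q[:,2])];print(Q[::max(1,len(Q)//14)])
for c in S:
    for l in('bolt','keeper_pad','keeper'):
        for d in viewer.outline_of(c,l)[:2]: print(c,l,d['conf'],d['at'],d['pixels'].sum(),pt(S[c],*d['at']))
```

```text
top rack ((548.8716430664062, 115.42253112792969), (201.62962341308594, 280.98553466796875), 9.485265731811523) 2833 0.01631826291450489
scene rack ((549.4982299804688, 114.74559020996094), (203.35647583007812, 284.1070251464844), 9.556739807128906) 1059 0.015104850944789083
top blue 28 [322.7857 212.8571] [ 0.5307 -0.2232  0.0475]
top yellow 49 [343.5714 202.3265] [ 0.5708 -0.2912  0.0475]
top red 53 [339.2264 218.1321] [ 0.5165 -0.2782  0.0475]
scene blue 36 [213.8333 215.5   ] [ 0.5315 -0.222   0.0475]
scene yellow 44 [208.1364 231.5   ] [ 0.5705 -0.2899  0.0475]
scene green 36 [221.2222 224.7222] [ 0.5853 -0.236   0.0475]
scene red 44 [201.0455 222.0682] [ 0.5173 -0.2759  0.0475]
top bar 4
scene bar 166
[[0.5311 0.2175 0.0621]
 [0.5398 0.2198 0.0769]
 [0.5413 0.2242 0.0919]
 [0.5385 0.2269 0.1056]
 [0.5387 0.2256 0.1233]
 [0.5255 0.2278 0.1372]
 [0.5348 0.2288 0.152 ]
 [0.5268 0.2313 0.168 ]
 [0.5289 0.2346 0.1829]
 [0.5468 0.2381 0.1944]
 [0.5269 0.236  0.2018]
 [0.5477 0.2428 0.2076]
 [0.5148 0.2372 0.216 ]
 [0.5336 0.2397 0.2232]
 [0.5222 0.2406 0.2275]
 [0.5356 0.2428 0.2373]]
top bolt 0.63 [252.2, 197.3] 81 [0.5625 0.0132 0.0752]
top bolt 0.29 [317.2, 146.9] 763 [ 0.759  -0.1962  0.0463]
top keeper_pad 0.79 [177.5, 198.4] 200 [0.5213 0.235  0.1869]
top keeper 0.54 [177.6, 196.4] 220 [0.5275 0.2355 0.1865]
scene bolt 0.23 [329.6, 182.3] 341 [0.7891 0.1842 0.0798]
scene keeper_pad 0.72 [285.2, 134.9] 212 [0.5231 0.2309 0.1616]
scene keeper 0.79 [288.2, 134.1] 273 [0.5373 0.2327 0.1717]
```

Rack centre is (0.549, 0.115), yaw 9.5°. The measured bar base and bolt agree with the hinge and post offsets. I'll turn the tool so its y axis lies along the rack's x, shut the fingers, and go behind the bar from above.

Request:
play_rows([
  {"delta_rot": [0,0,-0.05],"travel": [0.1,-0.1,-0.4],"gripper": -1},
  {"delta_rot": [0,0,-0.1],"travel": [0.3,-0.3,-0.7],"gripper": -1},
  {"delta_rot": [0,0,-0.155],"travel": [0.5,-0.5,-0.8],"gripper": -1},
  {"delta_rot": [0,0,-0.21],"travel": [0.75,-0.75,-0.8],"gripper": -1},
  {"delta_rot": [0,0,-0.265],"travel": [1,-1,-0.8],"gripper": -1},
  {"delta_rot": [0,0,-0.32],"travel": [1,-1,-0.8],"gripper": -1},
  {"delta_rot": [0,0,-0.375],"travel": [1,-1,-0.8],"gripper": -1},
  {"delta_rot": [0,0,-0.43],"travel": [1,-1,-0.8],"gripper": -1},
  {"delta_rot": [0,0,-0.477],"travel": [1,-1,-0.8],"gripper": -1},
  {"delta_rot": [0,0,-0.477],"travel": [1,-1,-0.8],"gripper": -1},
])

```text
clock: 2.65
tool_pos: [0.258, -0.4261, 0.3587]
eef_rot: [0.647, 0.763, 0.0, 0.0]
contact_force: [-0.9, -0.2, -0.2]
opening: 0.01
```

Request:
play_rows([
  {"delta_rot": [0,0,0],"travel": [0.25,0.3,0],"gripper": -1},
  {"delta_rot": [0,0,0],"travel": [0.55,0.65,0],"gripper": -1},
  {"delta_rot": [0,0,0],"travel": [0.88,1,0],"gripper": -1},
  {"delta_rot": [0,0,0],"travel": [0.88,1,0],"gripper": -1},
])

```text
clock: 3.15
tool_pos: [0.3867, -0.2671, 0.3594]
eef_rot: [0.644, 0.765, 0.001, 0.001]
contact_force: [0.1, 0.0, -1.1]
opening: 0.001
```

Request:
play_rows([
  {"delta_rot": [0,0,0],"travel": [0.3,0.3,0],"gripper": -1},
  {"delta_rot": [0,0,0],"travel": [0.65,0.65,0],"gripper": -1},
  {"delta_rot": [0,0,0],"travel": [1,1,0],"gripper": -1},
  {"delta_rot": [0,0,0],"travel": [1,1,0],"gripper": -1},
])

```text
clock: 3.65
tool_pos: [0.5088, -0.0952, 0.3589]
eef_rot: [0.645, 0.764, 0.001, 0.0]
contact_force: [-0.9, -0.1, 0.2]
opening: 0.007
```

Request:
play_rows([
  {"delta_rot": [0,0,0],"travel": [0.35,0.1,0],"gripper": -1},
  {"delta_rot": [0,0,0],"travel": [0.7,0.2,0],"gripper": -1},
  {"delta_rot": [0,0,0],"travel": [1,0.27,0],"gripper": -1},
  {"delta_rot": [0,0,0],"travel": [1,0.27,0],"gripper": -1},
])

```text
clock: 4.15
tool_pos: [0.5221, 0.0601, 0.359]
eef_rot: [0.644, 0.765, 0.001, -0.0]
contact_force: [0.1, -0.2, 1.4]
opening: 0.007
```

Request:
play_rows([
  {"delta_rot": [0,0,0],"travel": [0.35,0.1,0],"gripper": -1},
  {"delta_rot": [0,0,0],"travel": [0.7,0.2,0],"gripper": -1},
  {"delta_rot": [0,0,0],"travel": [1,0.24,0],"gripper": -1},
  {"delta_rot": [0,0,0],"travel": [1,0.24,0],"gripper": -1},
])

```text
clock: 4.65
tool_pos: [0.5324, 0.2127, 0.3585]
eef_rot: [0.645, 0.764, 0.0, -0.001]
contact_force: [-0.2, -0.5, 0.6]
opening: 0.006
```

Request:
play_rows([
  {"delta_rot": [0,0,0],"travel": [0.25,0,0],"gripper": -1},
  {"delta_rot": [0,0,0],"travel": [0.51,0,0],"gripper": -1},
  {"delta_rot": [0,0,0],"travel": [0.51,0,0.2],"gripper": -1},
  {"delta_rot": [0,0,0],"travel": [0.51,0,0.5],"gripper": -1},
  {"delta_rot": [0,0,0],"travel": [0.51,0,0.8],"gripper": -1},
  {"delta_rot": [0,0,0],"travel": [0.51,0,0.955],"gripper": -1},
  {"delta_rot": [0,0,0],"travel": [0.51,0,0.955],"gripper": -1},
])

```text
clock: 5.52
tool_pos: [0.5207, 0.2817, 0.2135]
eef_rot: [0.647, 0.762, -0.003, 0.0]
contact_force: [0.1, 1.0, 0.0]
opening: 0.005
```

Run:
```python
from h import *
s=viewer.snapshot('scene');im=s['color'][70:230,220:370]
cv2.imwrite('pics/s1.png',cv2.cvtColor(cv2.resize(im,None,fx=3.7,fy=3.7,interpolation=cv2.INTER_CUBIC),cv2.COLOR_RGB2BGR))
# arc plan in tool units relative to the start TCP (rack y .175, z .215)
rc,h=.165,.008
for d in list(range(90,-1,-10))+[6,3,0]:
    t=np.radians(d);y=.105-rc*np.cos(t)+h*np.sin(t)+.009;z=.05+rc*np.sin(t)+h*np.cos(t)
    print(d,'y %.4f z %.4f'%(y,z))
```

```text
90 y 0.1220 z 0.2150
80 y 0.0932 z 0.2139
70 y 0.0651 z 0.2078
60 y 0.0384 z 0.1969
50 y 0.0141 z 0.1815
40 y -0.0073 z 0.1622
30 y -0.0249 z 0.1394
20 y -0.0383 z 0.1140
10 y -0.0471 z 0.0865
0 y -0.0510 z 0.0580
6 y -0.0493 z 0.0752
3 y -0.0504 z 0.0666
0 y -0.0510 z 0.0580
```

View pics/s1.png

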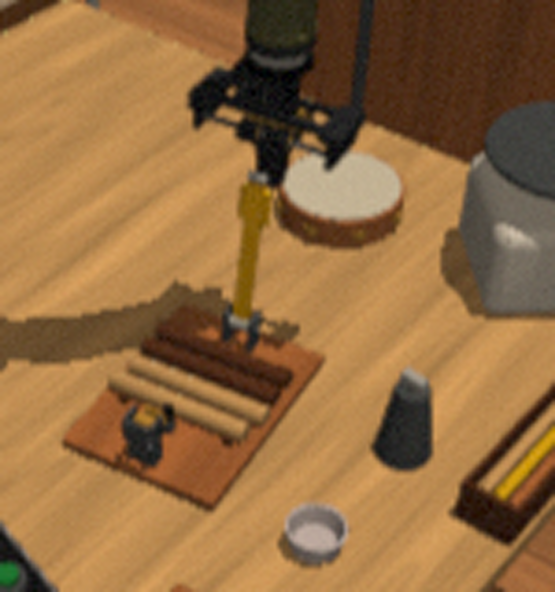

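The fingers are behind the bar near its nose (crop ~(270,170)), and the claves and other objects are undisturbed. Starting the swing.

Request:
play_rows([
  {"delta_rot": [0,0,0],"travel": [-0.12,0,0],"gripper": -1},
  {"delta_rot": [0,0,0],"travel": [-0.24,0,0],"gripper": -1},
  {"delta_rot": [0,0,0],"travel": [-0.36,0,0],"gripper": -1},
  {"delta_rot": [0,0,0],"travel": [-0.455,0,0],"gripper": -1},
  {"delta_rot": [0,0,0],"travel": [-0.55,0,0.01],"gripper": -1},
  {"delta_rot": [0,0,0],"travel": [-0.64,0,0.03],"gripper": -1},
  {"delta_rot": [0,0,0],"travel": [-0.735,0,0.05],"gripper": -1},
  {"delta_rot": [0,0,0],"travel": [-0.825,0,0.085],"gripper": -1},
  {"delta_rot": [0,0,0],"travel": [-0.915,0,0.125],"gripper": -1},
  {"delta_rot": [0,0,0],"travel": [-0.915,0,0.125],"gripper": -1},
])

```text
clock: 6.82
tool_pos: [0.5428, 0.1481, 0.1958]
eef_rot: [0.647, 0.763, -0.001, 0.0]
contact_force: [0.6, -0.3, 0.5]
opening: 0.006
```

Run:
```python
from h import *
st=r.get_state();print(st['tool_pos'],st['eef_rot'],st['contact_force'])
s=viewer.snapshot('scene');im=s['color'][70:230,220:370]
cv2.imwrite('pics/s2.png',cv2.cvtColor(cv2.resize(im,None,fx=3.7,fy=3.7,interpolation=cv2.INTER_CUBIC),cv2.COLOR_RGB2BGR))
```

```text
[0.54284755 0.14811785 0.195758  ] [ 6.46690048e-01  7.62751626e-01 -1.38718003e-03  1.19015561e-04] [ 0.618878   -0.27206925  0.51056221]
```

View pics/s2.png

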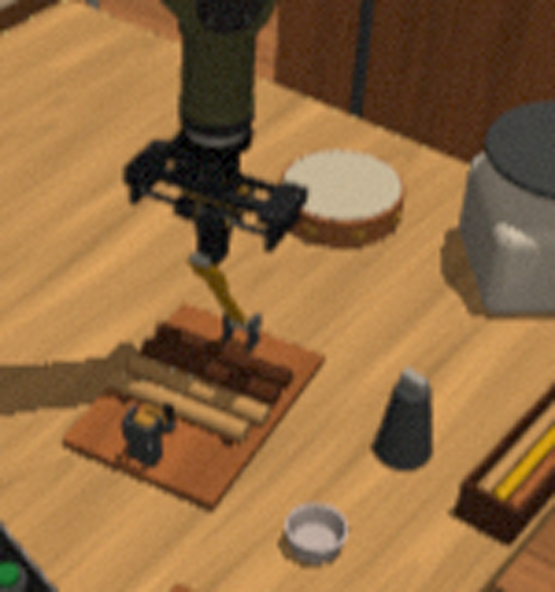

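The bar follows at about 55–60°, with the fingers on its outer face. Continuing along the arc to about 8°.

Request:
play_rows([
  {"delta_rot": [0,0,0],"travel": [-0.07,0,0.045],"gripper": -1},
  {"delta_rot": [0,0,0],"travel": [-0.13,0,0.095],"gripper": -1},
  {"delta_rot": [0,0,0],"travel": [-0.2,0,0.16],"gripper": -1},
  {"delta_rot": [0,0,0],"travel": [-0.27,0,0.225],"gripper": -1},
  {"delta_rot": [0,0,0],"travel": [-0.335,0,0.3],"gripper": -1},
  {"delta_rot": [0,0,0],"travel": [-0.39,0,0.375],"gripper": -1},
  {"delta_rot": [0,0,0],"travel": [-0.44,0,0.46],"gripper": -1},
  {"delta_rot": [0,0,0],"travel": [-0.48,0,0.545],"gripper": -1},
  {"delta_rot": [0,0,0],"travel": [-0.515,0,0.64],"gripper": -1},
  {"delta_rot": [0,0,0],"travel": [-0.54,0,0.73],"gripper": -1},
  {"delta_rot": [0,0,0],"travel": [-0.545,0,0.765],"gripper": -1},
  {"delta_rot": [0,0,0],"travel": [-0.545,0,0.765],"gripper": -1},
])

```text
clock: 8.38
tool_pos: [0.5564, 0.0699, 0.0816]
eef_rot: [0.646, 0.764, -0.0, -0.0]
contact_force: [-0.1, 0.4, 0.8]
opening: 0.007
```

Request:
play_rows([
  {"delta_rot": [0,0,0],"travel": [-0.02,0,0.025],"gripper": -1},
  {"delta_rot": [0,0,0],"travel": [-0.03,0,0.05],"gripper": -1},
  {"delta_rot": [0,0,0],"travel": [-0.03,0,0.075],"gripper": -1},
  {"delta_rot": [0,0,0],"travel": [-0.03,0,0.1],"gripper": -1},
  {"delta_rot": [0,0,0],"travel": [-0.03,0,0.1],"gripper": -1},
])

```text
clock: 9.0
tool_pos: [0.5576, 0.0646, 0.0672]
eef_rot: [0.646, 0.763, -0.0, 0.001]
contact_force: [0.7, -1.3, 3.4]
opening: 0.002
```

Request:
play_rows([
  {"delta_rot": [0,0,0],"travel": [0,0,0.01],"gripper": -1},
  {"delta_rot": [0,0,0],"travel": [0,0,0.02],"gripper": -1},
  {"delta_rot": [0,0,0],"travel": [0,0,0.03],"gripper": -1},
  {"delta_rot": [0,0,0],"travel": [0,0,0.03],"gripper": -1},
])

```text
clock: 9.5
tool_pos: [0.5577, 0.0643, 0.0626]
eef_rot: [0.646, 0.763, -0.0, 0.001]
contact_force: [0.7, -3.2, 4.4]
opening: 0.006
```

Request:
play_rows([
  {"delta_rot": [0,0,0],"travel": [0,0,0.01],"gripper": -1},
  {"delta_rot": [0,0,0],"travel": [0,0,0.015],"gripper": -1},
  {"delta_rot": [0,0,0],"travel": [0,0,0.015],"gripper": -1},
])

```text
clock: 9.88
tool_pos: [0.5577, 0.0643, 0.0606]
eef_rot: [0.646, 0.763, -0.0, 0.001]
contact_force: [0.7, -4.0, 6.7]
opening: 0.004
```

Request:
play_rows([
  {"delta_rot": [0,0,0],"travel": [0,0,0.01],"gripper": -1},
  {"delta_rot": [0,0,0],"travel": [0,0,0.01],"gripper": -1},
])

```text
clock: 10.12
tool_pos: [0.5577, 0.0641, 0.0589]
eef_rot: [0.646, 0.763, -0.0, 0.001]
contact_force: [-0.1, -4.1, 5.1]
opening: 0.001
```

Request:
play_rows([
  {"delta_rot": [0,0,0],"travel": [0,0,0.01],"gripper": -1},
  {"delta_rot": [0,0,0],"travel": [0,0,0.01],"gripper": -1},
])

```text
clock: 10.38
tool_pos: [0.5577, 0.0641, 0.0574]
eef_rot: [0.646, 0.763, -0.001, 0.001]
contact_force: [1.0, -3.7, 5.1]
opening: 0.009
```

Request:
play_rows([
  {"delta_rot": [0,0,0],"travel": [0,0,0.005],"gripper": -1},
  {"delta_rot": [0,0,0],"travel": [0,0,0.005],"gripper": -1},
])

```text
clock: 10.62
tool_pos: [0.5577, 0.0642, 0.0566]
eef_rot: [0.646, 0.763, -0.0, 0.001]
contact_force: [1.1, -2.7, 6.1]
opening: 0.003
```

Request:
play_rows([
  {"delta_rot": [0,0,0],"travel": [0,0,0.007],"gripper": -1},
  {"delta_rot": [0,0,0],"travel": [0,0,0.007],"gripper": -1},
])

```text
clock: 10.88
tool_pos: [0.5572, 0.0656, 0.0552]
eef_rot: [0.646, 0.763, 0.0, -0.0]
contact_force: [1.5, -0.6, 1.4]
opening: 0.005
```

Request:
play_rows([
  {"delta_rot": [0,0,0],"travel": [0,0,0.007],"gripper": -1},
  {"delta_rot": [0,0,0],"travel": [0,0,0.007],"gripper": -1},
])

```text
clock: 11.12
tool_pos: [0.5571, 0.0659, 0.0543]
eef_rot: [0.646, 0.764, 0.0, -0.0]
contact_force: [0.3, -0.2, 3.4]
opening: 0.005
```

Run:
```python
from h import *
st=r.get_state();print(st['tool_pos'],st['contact_force'])
s=viewer.snapshot('scene');im=s['color'][145:205,235:325]
cv2.imwrite('pics/s3.png',cv2.cvtColor(cv2.resize(im,None,fx=8,fy=8,interpolation=cv2.INTER_CUBIC),cv2.COLOR_RGB2BGR))
```

```text
[0.55714943 0.06594427 0.05431815] [ 0.32912427 -0.23072627  3.37666195]
```

View pics/s3.png

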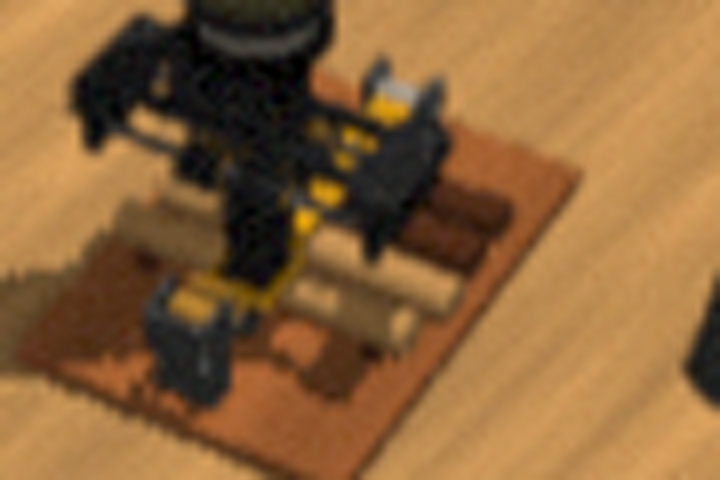

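The force dropped from 6 N to 1.4 N as the bar went through the catch zone, which looks like the snap. I'll lift off and check that the bar stays down.

Request:
play_rows([
  {"delta_rot": [0,0,0],"travel": [0,0,-0.03],"gripper": -1},
  {"delta_rot": [0,0,0],"travel": [0,0,-0.2],"gripper": -1},
  {"delta_rot": [0,0,0],"travel": [0,0,-0.6],"gripper": -1},
  {"delta_rot": [0,0,0],"travel": [-0.3,0,-1],"gripper": -1},
  {"delta_rot": [0,0,0],"travel": [-0.65,0,-1],"gripper": -1},
  {"delta_rot": [0,0,0],"travel": [-1,0,-1],"gripper": -1},
  {"delta_rot": [0,0,0],"travel": [-1,0,-1],"gripper": -1},
])

```text
clock: 12.05
tool_pos: [0.5819, -0.0889, 0.2037]
eef_rot: [0.649, 0.76, -0.002, 0.001]
contact_force: [-0.9, 0.6, 0.4]
opening: 0.005
```

Request:
play_rows([
  {"delta_rot": [0,0,0],"travel": [-0.3,-0.03,0],"gripper": -1},
  {"delta_rot": [0,0,0],"travel": [-0.65,-0.06,0],"gripper": -1},
  {"delta_rot": [0,0,0],"travel": [-1,-0.1,0],"gripper": -1},
  {"delta_rot": [0,0,0],"travel": [-1,-0.1,0],"gripper": -1},
])

```text
clock: 12.55
tool_pos: [0.5911, -0.238, 0.2033]
eef_rot: [0.649, 0.761, -0.001, 0.0]
contact_force: [0.2, 1.0, 0.4]
opening: 0.001
```

Run:
```python
from h import *
np.set_printoptions(precision=4,suppress=True)
st=r.get_state();print(st['tool_pos'],st['contact_force'],st['q'])
s=viewer.snapshot('scene');im=s['color'][135:215,225:335]
cv2.imwrite('pics/s4.png',cv2.cvtColor(cv2.resize(im,None,fx=7,fy=7,interpolation=cv2.INTER_CUBIC),cv2.COLOR_RGB2BGR))
c,sn=np.cos(.166),np.sin(.166)
for cam in('scene','top'):
    s=viewer.snapshot(cam);hsv=cv2.cvtColor(s['color'],cv2.COLOR_RGB2HSV).astype(int)
    Q=[]
    for b,a in zip(*np.nonzero((s['z_map']>0))):
        if not (100<b<260 and 130<a<340): continue
        p=pt(s,a,b);d=p-[.549,.115,0];x=c*d[0]+sn*d[1];y=-sn*d[0]+c*d[1]
        if abs(x)<.008 and -.1<y<.1 and .03<p[2]<.12: Q.append([y,p[2]])
    Q=np.array(Q);print(cam,len(Q))
    for lo in np.arange(-.1,.1,.02):
        q=Q[(Q[:,0]>=lo)&(Q[:,0]<lo+.02)]
        if len(q): print('%.2f %.4f %d'%(lo+.01,np.median(q[:,1]),len(q)))
```

```text
[ 0.5911 -0.238   0.2033] [0.2422 0.9869 0.4203] [ 0.6505  0.8126 -0.6545  1.5475  0.5651  0.9784 -0.0168]
scene 113
-0.09 0.0730 4
-0.07 0.0549 13
-0.05 0.0535 12
-0.03 0.0535 13
-0.01 0.0534 10
0.01 0.0527 12
0.03 0.0532 11
0.05 0.0526 13
0.07 0.0533 9
0.09 0.0521 16
top 275
-0.09 0.0586 29
-0.07 0.0538 27
-0.05 0.0536 29
-0.03 0.0550 28
-0.01 0.0535 26
0.01 0.0545 29
0.03 0.0534 25
0.05 0.0545 28
0.07 0.0534 28
0.09 0.0528 26
```

View pics/s4.png

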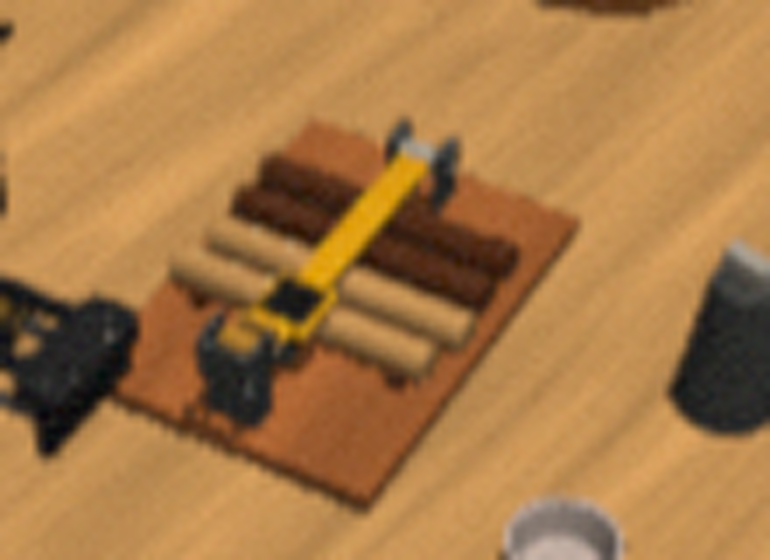

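The bar lies level: its top face reads 53–54 mm along its whole length in both cameras. It is held under the catch and the claves are in place. The key positions fit a 56 mm square, so next I hover over blue.

Request:
play_rows([
  {"delta_rot": [0,0,0],"travel": [0.08,-0.2,0],"gripper": -1},
  {"delta_rot": [0,0,0],"travel": [0.165,-0.38,0.2],"gripper": -1},
  {"delta_rot": [0,0,0],"travel": [0.165,-0.38,0.6],"gripper": -1},
  {"delta_rot": [0,0,0],"travel": [0.165,-0.38,0.88],"gripper": -1},
  {"delta_rot": [0,0,0],"travel": [0.165,-0.38,0.88],"gripper": -1},
])

```text
clock: 13.32
tool_pos: [0.5301, -0.2151, 0.0703]
eef_rot: [0.644, 0.765, -0.001, -0.003]
contact_force: [0.4, 0.6, 1.2]
opening: 0.006
```

Request:
play_rows([
  {"delta_rot": [0,0,0],"travel": [-0.05,0,0],"gripper": -1},
  {"delta_rot": [0,0,0],"travel": [-0.05,0,0],"gripper": -1},
  {"delta_rot": [0,0,0],"travel": [-0.05,0,0.08],"gripper": -1},
  {"delta_rot": [0,0,0],"travel": [-0.05,0,0.08],"gripper": -1},
])

```text
clock: 13.82
tool_pos: [0.5326, -0.2254, 0.0599]
eef_rot: [0.646, 0.763, -0.0, -0.0]
contact_force: [-0.1, 0.6, 0.3]
opening: 0.004
```

Request:
play_rows([
  {"delta_rot": [0,0,0],"travel": [0.01,0,0.05],"gripper": -1},
  {"delta_rot": [0,0,0],"travel": [0.01,0,0.08],"gripper": -1},
  {"delta_rot": [0,0,0],"travel": [0.01,0,0.1],"gripper": -1},
  {"delta_rot": [0,0,0],"travel": [0.01,0,0.115],"gripper": -1},
  {"delta_rot": [0,0,0],"travel": [0.01,0,0.115],"gripper": -1},
])

```text
clock: 14.45
tool_pos: [0.5332, -0.2237, 0.046]
eef_rot: [0.646, 0.764, -0.0, 0.001]
contact_force: [-7.6, 0.9, 27.0]
opening: 0.005
```

27 N at z 46 mm, where a fully pressed key should be at 42 mm: the fingers seem to be resting on something beside the key. I'll lift off and look.

Request:
play_rows([
  {"delta_rot": [0,0,0],"travel": [0,0,-0.1],"gripper": -1},
  {"delta_rot": [0,0,0],"travel": [0,0,-0.5],"gripper": -1},
  {"delta_rot": [0,0,0],"travel": [0.3,0,-1],"gripper": -1},
  {"delta_rot": [0,0,0],"travel": [0.65,0,-1],"gripper": -1},
  {"delta_rot": [0,0,0],"travel": [1,0,-1],"gripper": -1},
  {"delta_rot": [0,0,0],"travel": [1,0,-1],"gripper": -1},
])

```text
clock: 15.2
tool_pos: [0.5077, -0.0704, 0.1942]
eef_rot: [0.642, 0.767, 0.001, -0.0]
contact_force: [0.1, -1.5, -0.1]
opening: 0.001
```

Run:
```python
from h import *
np.set_printoptions(precision=4,suppress=True,linewidth=200)
S=viewer.snapshot('scene');T=viewer.snapshot('top')
a=cv2.resize(S['color'][203:252,180:242],None,fx=10,fy=10,interpolation=cv2.INTER_CUBIC)[:, :400*1+220]
b=cv2.resize(T['color'][182:236,305:362],None,fx=9,fy=9,interpolation=cv2.INTER_CUBIC)
cv2.imwrite('pics/s5.png',cv2.cvtColor(a,cv2.COLOR_RGB2BGR))
K=dict(blue=(.531,-.2226),yellow=(.5706,-.2905),green=(.5853,-.236),red=(.5169,-.277))
for n,s in(('top',T),('scene',S)):
    P=np.array([pt(s,u,v) for v in range(180,255) for u in range(180 if n=='scene' else 300,362) if s['z_map'][v,u]>0])
    for k,c in K.items():
        d=np.hypot(P[:,0]-c[0],P[:,1]-c[1])
        print(n,k,[(lo,round(float(np.median(P[m,2])),4),int(m.sum())) for lo in(0,5,10,14,18,22) for m in[(d>=lo/1e3)&(d<(lo+4)/1e3)] if m.any()])
```

```text
top blue []
top yellow [(0, 0.0521, 4), (5, 0.0515, 17), (10, 0.0471, 29), (14, 0.0427, 36), (18, 0.0378, 48), (22, 0.0324, 36)]
top green [(0, 0.0524, 4), (5, 0.0529, 14), (10, 0.0494, 14), (14, 0.0435, 18), (18, 0.0388, 18), (22, 0.0339, 26)]
top red []
scene blue [(0, 0.0525, 4), (5, 0.0516, 7), (10, 0.0468, 16), (14, 0.0421, 21), (18, 0.0386, 25), (22, 0.0327, 30)]
scene yellow [(0, 0.051, 2), (5, 0.0505, 8), (10, 0.0484, 14), (14, 0.0425, 26), (18, 0.038, 29), (22, 0.0311, 40)]
scene green [(0, 0.0503, 2), (5, 0.0501, 11), (10, 0.0463, 16), (14, 0.0434, 23), (18, 0.0386, 26), (22, 0.0319, 36)]
scene red [(0, 0.0516, 3), (5, 0.0514, 9), (10, 0.047, 16), (14, 0.0433, 19), (18, 0.0386, 33), (22, 0.0318, 33)]
```

View pics/s5.png

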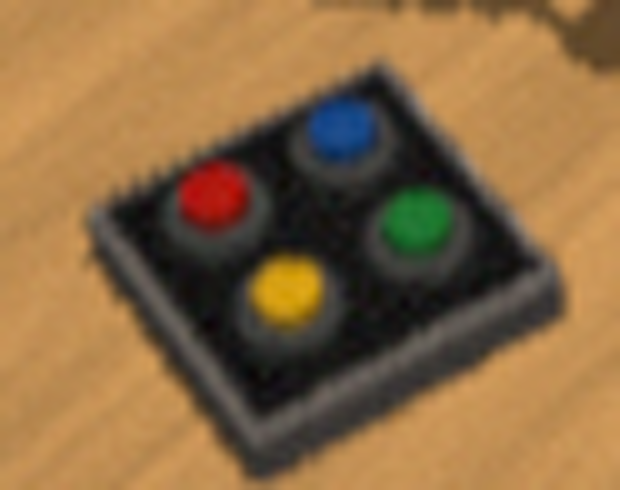

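Each key has a wide, low-looking ring around it, and blue sits at crop (342,128). The cap tops read about 51–52 mm in both cameras, against the stated 48 mm. I'll check the raw depth profile before deciding whether blue bottomed out.

Run:
```python
from h import *
np.set_printoptions(precision=0,suppress=True,linewidth=220)
def one(s,u,v):
    d=np.array([(u-s['cx'])/s['fx'],-(v-s['cy'])/s['fy'],-1.]);return (np.array(s['origin'])+rot(s['attitude'])@d*s['z_map'][v,u])
print(r.get_state()['moment'])
T=[viewer.snapshot('top') for _ in range(6)];S=[viewer.snapshot('scene') for _ in range(6)]
for L,(u0,u1,v0,v1) in((T,(318,352,192,228)),(S,(205,232,208,240))):
    H=np.mean([[[1000*one(s,u,v)[2] for u in range(u0,u1)] for v in range(v0,v1)] for s in L],0)
    print(H)
```

```text
[-0. -0. -0.]
[[791. 639. 632. ...   3.   2.   2.]
 [647. 645. 641. ...   1.  -1.   1.]
 [653. 651. 648. ...  29.  28.  31.]
 ...
 [747. 750. 753. ... 750. 750. 747.]
 [747. 750. 753. ... 754. 753. 752.]
 [746. 750. 754. ... 758. 756. 754.]]
[[ -1.  -1.  -0.  -2.   0.  -0.  -1.  -1.  -1.   0.  -2.   0.  -0.  -1.  -2.  -2.  -2.   0.  -3.  -2.   0.   0.  -1.  -1.  -1.  -0.  -1.]
 [ -1.  -2.  -2.   1.  -1.  -1.  -2.  -1.  -2.  -0.   0.   2.  29.  28.   1.  -0.  -1.  -0. 187.  -1.  -2.  -3.  -2.  -1.   0.  -1.   1.]
 [ -2.  -1.  -2.  -1.  -1.  -2.  -0. 186.  -1.  -1.  -3.  28.  29.  28.  -1.   0.  -1.  -1.  -2.  -0.  -3.  -0.  -1. 186.  -0.  -3.  -2.]
 [  0.  -1.  -2.  -2.  -1.  -1.  -1.  -2.  -1.  29.  30.  31.  30.  30.  28.  -1.   1.  -1.  -1.  -0.   0.  -2.   0.  -1.   1.  -2.  -2.]
 [  1.  -1.  -4.  -1.  -2.  -1.   0.  29.  31.  30.  28.  29.  28.  28.  27.  29.  -0.  -1.  -1.  -1.  -0.  -1.   1.  -2.  -1.   0.  -0.]
 [ -1.   0.  -1.  -2.   0.  30.  30.  30.  30.  51.  30.  30.  30.  30.  29.  30.  28.  -0.  -0. 187.  -1.   0.  -2.  -1.   0.  -1.  -1.]
 [ -1.   1.  -2.  29.  29.  31
[... 2858 characters left out ...]
24.  22.]
 [ 42.  44.  47.  46.  45.  43.  41.  40.  39.  35.  29.  29.  30.  29.  30.  29.  29.  30.  30.  30.  29.  28.  28.  26.  23.  20.  17.]
 [ 41.  42.  42.  41.  40.  40.  42.  40.  38.  29.  30.  30.  30.  30.  30.  29.  29.  30.  28.  30. 211.  24.  24.  21.  18.  14.  12.]
 [ 40.  40.  43.  40.  41.  40.  42.  37.  33.  30.  31.  32.  28.  29.  30.  30.  29.  27.  28.  27.  24.  21.  20.  16.  12.   8.   7.]
 [ 35.  36.  39.  40.  38.  38.  36.  32.  31.  29.  29.  29.  30.  32.  29.  30.  29.  28.  25.  22.  19.  15.  11.  11.   6.   3.   0.]
 [ 30.  29.  32.  36.  31.  32.  32.  31.  30.  30.  30.  30.  29.  30.  26.  26.  26.  22.  19.  17.  13.  11.   7.   2.  -1.  -2.  -1.]]
```

The raw depth settles it. The deck is at 30 mm, the rings at 41 mm and the cap tops at about 51–52 mm. At z 46 mm with 27 N, nothing but the key's own end stop could have held the fingers, so blue was fully down. Next is yellow, pressing a little more gently.

Request:
play_rows([
  {"delta_rot": [0,0,0],"travel": [-0.3,0.05,0],"gripper": -1},
  {"delta_rot": [0,0,0],"travel": [-0.65,0.11,0],"gripper": -1},
  {"delta_rot": [0,0,0],"travel": [-1,0.175,0],"gripper": -1},
  {"delta_rot": [0,0,0],"travel": [-1,0.175,0],"gripper": -1},
  {"delta_rot": [0,0,0],"travel": [-1,0.175,0],"gripper": -1},
])

```text
clock: 16.52
tool_pos: [0.5585, -0.2186, 0.193]
eef_rot: [0.646, 0.764, 0.0, -0.001]
contact_force: [-0.1, 0.6, 1.1]
opening: 0.002
```

Request:
play_rows([
  {"delta_rot": [0,0,0],"travel": [-0.25,0,0],"gripper": -1},
  {"delta_rot": [0,0,0],"travel": [-0.485,0,0],"gripper": -1},
  {"delta_rot": [0,0,0],"travel": [-0.485,0,0.3],"gripper": -1},
  {"delta_rot": [0,0,0],"travel": [-0.485,0,0.6],"gripper": -1},
  {"delta_rot": [0,0,0],"travel": [-0.485,0,0.82],"gripper": -1},
  {"delta_rot": [0,0,0],"travel": [-0.485,0,0.82],"gripper": -1},
  {"delta_rot": [0,0,0],"travel": [-0.485,0,0.82],"gripper": -1},
])

```text
clock: 17.4
tool_pos: [0.5721, -0.2901, 0.0717]
eef_rot: [0.645, 0.764, 0.001, 0.001]
contact_force: [1.3, 0.2, 0.5]
opening: 0.003
```

Request:
play_rows([
  {"delta_rot": [0,0,0],"travel": [0,0,0.08],"gripper": -1},
  {"delta_rot": [0,0,0],"travel": [0,0,0.12],"gripper": -1},
  {"delta_rot": [0,0,0],"travel": [0,0,0.14],"gripper": -1},
  {"delta_rot": [0,0,0],"travel": [0,0,0.16],"gripper": -1},
  {"delta_rot": [0,0,0],"travel": [0,0,0.175],"gripper": -1},
  {"delta_rot": [0,0,0],"travel": [0,0,0.175],"gripper": -1},
])

```text
clock: 18.15
tool_pos: [0.571, -0.2915, 0.0463]
eef_rot: [0.646, 0.763, -0.0, 0.001]
contact_force: [-5.5, 1.8, 17.7]
opening: 0.006
```

Same stop height (46 mm) at 18 N. A touch more, then up and across to green.

Request:
play_rows([
  {"delta_rot": [0,0,0],"travel": [0,0,0.006],"gripper": -1},
  {"delta_rot": [0,0,0],"travel": [0,0,0.006],"gripper": -1},
])

```text
clock: 18.4
tool_pos: [0.571, -0.2915, 0.0462]
eef_rot: [0.646, 0.763, -0.001, 0.001]
contact_force: [-7.0, 0.7, 22.7]
opening: 0.005
```

Request:
play_rows([
  {"delta_rot": [0,0,0],"travel": [0,0,-0.06],"gripper": -1},
  {"delta_rot": [0,0,0],"travel": [0,0,-0.2],"gripper": -1},
  {"delta_rot": [0,0,0],"travel": [0,0,-0.25],"gripper": -1},
  {"delta_rot": [0,0,0],"travel": [0.17,0.08,-0.25],"gripper": -1},
  {"delta_rot": [0,0,0],"travel": [0.345,0.155,-0.25],"gripper": -1},
  {"delta_rot": [0,0,0],"travel": [0.345,0.155,-0.25],"gripper": -1},
  {"delta_rot": [0,0,0],"travel": [0.345,0.155,-0.17],"gripper": -1},
  {"delta_rot": [0,0,0],"travel": [0.345,0.155,-0.17],"gripper": -1},
])

```text
clock: 19.4
tool_pos: [0.5836, -0.2383, 0.0669]
eef_rot: [0.647, 0.763, -0.001, -0.001]
contact_force: [-0.5, -0.3, 0.8]
opening: 0.003
```

Request:
play_rows([
  {"delta_rot": [0,0,0],"travel": [0.015,0.01,0.06],"gripper": -1},
  {"delta_rot": [0,0,0],"travel": [0.015,0.01,0.09],"gripper": -1},
  {"delta_rot": [0,0,0],"travel": [0.015,0.01,0.12],"gripper": -1},
  {"delta_rot": [0,0,0],"travel": [0.015,0.01,0.14],"gripper": -1},
  {"delta_rot": [0,0,0],"travel": [0.015,0.01,0.153],"gripper": -1},
  {"delta_rot": [0,0,0],"travel": [0.015,0.01,0.153],"gripper": -1},
])

```text
clock: 20.15
tool_pos: [0.5862, -0.234, 0.0465]
eef_rot: [0.646, 0.763, -0.0, 0.0]
contact_force: [-2.9, 0.2, 7.7]
opening: 0.004
```

Request:
play_rows([
  {"delta_rot": [0,0,0],"travel": [0,0,0.01],"gripper": -1},
  {"delta_rot": [0,0,0],"travel": [0,0,0.012],"gripper": -1},
  {"delta_rot": [0,0,0],"travel": [0,0,0.012],"gripper": -1},
])

```text
clock: 20.52
tool_pos: [0.5862, -0.234, 0.0462]
eef_rot: [0.646, 0.763, -0.001, 0.0]
contact_force: [-5.7, 0.7, 19.4]
opening: 0.005
```

Request:
play_rows([
  {"delta_rot": [0,0,0],"travel": [0,0,-0.06],"gripper": -1},
  {"delta_rot": [0,0,0],"travel": [0,0,-0.3],"gripper": -1},
  {"delta_rot": [0,0,0],"travel": [0,0,-0.7],"gripper": -1},
  {"delta_rot": [0,0,0],"travel": [0,0,-1],"gripper": -1},
  {"delta_rot": [0,0,0],"travel": [0,-0.3,-1],"gripper": -1},
  {"delta_rot": [0,0,0],"travel": [0,-0.6,-1],"gripper": -1},
  {"delta_rot": [0,0,0],"travel": [0,-0.6,-1],"gripper": -1},
])

```text
clock: 21.4
tool_pos: [0.4937, -0.2507, 0.1935]
eef_rot: [0.647, 0.763, -0.002, -0.001]
contact_force: [0.2, 0.1, 0.1]
opening: 0.008
```

Run:
```python
from h import *
st=r.get_state();print(st['clock'],st['tool_pos'],st['contact_force'])
s=viewer.snapshot('scene');im=s['color'][100:290,150:370]
cv2.imwrite('pics/s6.png',cv2.cvtColor(cv2.resize(im,None,fx=3.1,fy=3.1,interpolation=cv2.INTER_CUBIC),cv2.COLOR_RGB2BGR))
c,sn=np.cos(.166),np.sin(.166);Q=[]
for b in range(130,215):
    for a in range(225,335):
        if s['z_map'][b,a]>0:
            p=pt(s,a,b);d=p-[.549,.115,0];x=c*d[0]+sn*d[1];y=-sn*d[0]+c*d[1]
            if abs(x)<.008 and .03<p[2]<.12: Q.append([y,p[2]])
Q=np.array(Q)
for lo in np.arange(-.08,.1,.03):
    q=Q[(Q[:,0]>=lo)&(Q[:,0]<lo+.03)]; print('%.3f %s %d'%(lo+.015,np.median(q[:,1]) if len(q) else '-',len(q)))
```

```text
21.4 [ 0.49365139 -0.25065755  0.19346955] [0.22093355 0.06905093 0.11422976]
-0.065 0.05406985974573775 20
-0.035 0.05293425904082949 17
-0.005 0.05249223311545537 16
0.025 0.05198465637988914 16
0.055 0.051666963765978347 16
0.085 0.054240572681942045 20
```

View pics/s6.png

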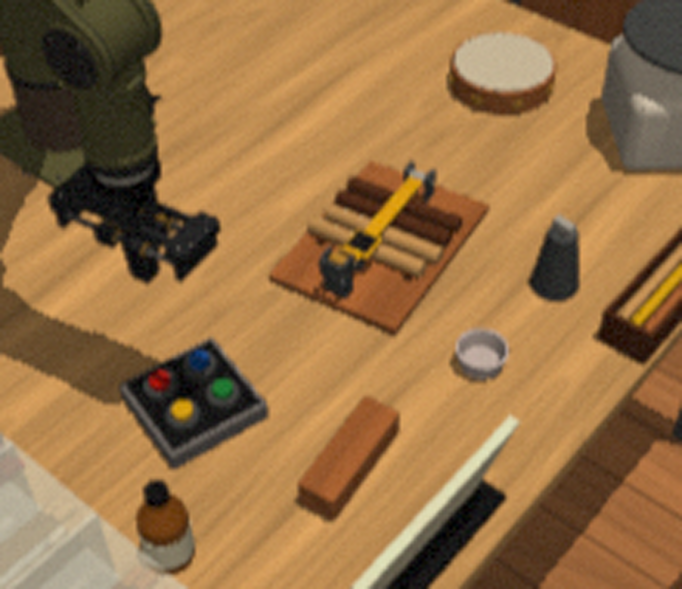

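The bar is still level under the catch, and the claves and other objects are where they were. The keys are up and the robot is touching nothing, so I'm handing in.

```bash
python3 -c "
from plant import r
print(r.finish_job())"
```

```text
the job is handed in; nothing more can be done
None
```

The keeper bar is shut and, by every sign I have, latched. The blue, yellow and green keys were each pressed once, in that order, to their end stops. The red key was not touched, and I handed the job in at about 21.4 s.

- **Keeper:** The push force dropped from 6 N to 1.4 N as the bar reached level, which is the catch snapping in. After I let go, and again just before handing in, the bar's top face read 52–54 mm along its length. It stayed level and did not spring back. I did not see the bolt itself clearly enough to confirm its position.
- **Keys:** Each press ended on a hard stop at about 46 mm, with 19–27 N against the key's 4 N spring.
- **Height mismatch:** The key tops measured about 51–52 mm, not the stated 48 mm, and the stops were at 46 mm rather than 42 mm. The rings around the keys are only 41 mm high, so they could not have blocked the fingers, and I took each press as full travel.
- **Surroundings:** The last picture shows the claves and the visible objects around the rack and console where they were, and the robot clear of everything. It did not cover the practice pad.

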